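# Check a bamboo tray rim for square by its two diagonals with a sliding rule

## Robot

A 6-joint arm with a two-finger parallel gripper is mounted at the origin on the work surface. World frame = base frame: x ahead of the robot, y to its left, z up, the work surface at z = 0. Lengths are in m, angles in rad, forces in N, time in s.
With the tool pointing down it reaches from about 0.275 to 0.725 m from the base axis. Payload 5.6 kg.
Tool frame: the origin (TCP) lies midway between the tips of the shut fingers; the grasp point (between the pads) lies bot.hold_point_z behind it (bot.hold_point_z is the distance from the TCP to the grasp point, in m); y points along the fingers, z is the direction in which the jaws open and shut, and the axes are right-handed (so a half turn about y gives the same grasp; the last joint's range is limited). The gripper opens to 85 mm and grips with 20 to 120 N. Pads are 22 mm wide; open, the fingers measure 114 mm over their backs; the gripper's body (76 mm by 85 mm) begins 54 mm behind the grasp point. The pads swing forward as they close: fully open they stand 13 mm farther back than shut.
Start: joints at [1.554, 0.255, 0.108, 0, -1.424, -0.285], TCP at [0.163, 0.525, 0.231] pointing down, gripper open.
Joint ranges: [-2.95, 2.95], [-1.21, 1.97], [-1.09, 1.5], [-2.87, 1.71], [-2.94, -0.07], [-3.05, 3.05]. Speed limits (rad/s): [2.57, 2.57, 3.14, 3.14, 3.14, 3.14].

## Interface

Orientations are given as a rotation vector (axis times angle).
In Python, from cell import bot gives the robot as it stands. The module is installed in compiled form; this text tells all that it offers.
- The arm moves only by the tool arm_command, never from a script. Its arguments are lists of equal length, an entry for each row: "dr": the turn, a rotation vector about the tool's x, y, z in rad, a list of three; "translation": the shift along the tool's x, y, z in m, a list of three; "jaw": the gripper's target within -1 to 1 (fully open at 1, half-way at 0, shut at -1). A call has 1 to 5 rows; each row is the pose to reach, as a shift and turn from the pose commanded when the call began, along the tool's axes at that moment; what a row does not reach only later rows make up. A row lasts 1/8 s, in which the tool goes at most 62.5 mm and 10.7 degrees, less where a joint would pass 70% of its speed; a pose out of reach is approached as far as the arm can. A call with a gripper value outside its range is refused whole. The fingers move at their own pace and stop on an object; the grip force is fixed at half the most. Time passes only in rows, so rows that repeat a pose let the fingers close. It gives the time, the measured TCP pose, the force and the opening at its end, in the units of the state.
- bot.observe(): the state, without advancing time (a new reading comes with each control period).
- bot.snapshot(name): name is "side" or "top"; returns the picture (420x560x3 uint8, red, green, blue); there is no depth.
- bot.camera_model(name): a dict with "K" (3x3 intrinsics, pixels), "extrinsics" (4x4, takes a point from world to camera coordinates). Camera axes: x right, y down, z forward; pixel columns grow to the right and rows downward; lengths in m; the calibration is good to about 2 mm. A picture is of the moment at which its call begins. camera_model takes no time and is no camera call.
- bot.hand_in(): hands the job in, once; it reports no verdict.
The state is a dict: "clock": time; "joint_positions": joint angles; "joint_vel": joint speeds; "effort": joint torques, N m; "position": TCP position; "tcp_rot": TCP orientation; "contact_force": force on the tool from outside, world axes, zero at the start; "ft_torque": the same for the moment, N m; "finger_gap": opening from 0.0 (shut) to 1.0 (fully open).
Only numpy, scipy, OpenCV 4.12 (cv2) and the standard library are available. Lean on these libraries where they do the work, as an engineer would, in place of code of your own. Each camera call takes 0.05 s, during which the arm holds its last target. There are 200 camera calls.

## Task

The re-glued bamboo tray rim may have set out of square: close the sliding rule gently on the diagonal it already lies across, peg home in the inside corner and jaw touching the outside of the opposite corner, and then take the other diagonal the same way, with the peg in the other near corner. Leave the rule lying set, peg home and jaw touching, across whichever diagonal is the longer (either one if they agree within 3 mm), and let go of it. The glue is fresh, so press the jaw on the corner with no more than about 12 N, never lean harder than 25 N on the rim anywhere, and leave the ramekin, the processor bowl and the pusher where they are.

Things in the scene. Friction and masses are not known exactly. Their poses are not given: they have to be found in the camera images.
- tray: Bottomless rim of a small bamboo tray, stuck down on a thin grey mat. Slats 12 mm thick, 45 mm high; inside 200 mm along its x (away from the robot) by 140 mm along its y (left) when square. Origin: centre when square, on the counter. The near slat is true to these axes; both long slats may lean either way by up to 0.07 rad about the near inside corners, shifting the far slat to +y or -y by up to 14 mm; how much is not known.
- near_left (a point): Inside corner of the rim at its near left, at the rim's top edge (45 mm over the counter); axes as the tray's.
- near_right (a point): Inside corner of the rim at its near right, top edge; axes as the tray's. From a near inside corner to the outside of the far corner across it measures 261 mm if the rim is square, up to 8.5 mm more or less if not: one diagonal is then longer by as much as the other is shorter.
- rule: Sliding rule lying flat on the rim, peg in the near right corner, slide beyond the far left one: graduated aluminium beam 394 x 20 x 6 mm, 0.23 to 0.31 kg with its slide. Origin: beam's underside, on the peg's axis; x along the beam from peg to slide, z up. Beam from x = -44 to 350 mm. It starts with the peg 3 to 8 mm short of home and the jaw 10 mm or more clear of the far corner.
- peg (a point): Axis of the round-ended steel peg (8 mm diameter, 16 mm long) under the hooked end, 8 mm below the beam's underside. It goes inside a near corner; home, it touches both slats, its axis 4 mm from each. A steel lip (30 mm wide, 16 mm long, inner face at rule x = -40 mm) hangs outside that corner: from home the rule can shift about 18 mm along the diagonal before the lip catches the rim.
- slide (a joint): Slide on the beam, 0 to 0.072 m, growing away from the peg; peg axis to jaw face = 0.235 m + this (0.255 m in all on a square rim). It takes about 3 N to move along the beam and stays where left, so the whole rule, unless pressed down, follows the slide until the rim stops it: pushed towards the peg it seats the peg first, then closes the jaw; pulled away it catches the lip, then opens.
- jaw (a point): Middle of the jaw's flat face (36 mm wide, from 0 to 16 mm below the beam's underside), which meets the outside of the rim's far corner (on the square rim at tray x = 112, y = +82 or -82 mm). x points along the beam away from the peg.
- slide_grip (a point): Centre of the slide's dark steel grip block (36 mm along the beam, 30 mm wide across it, 30 mm high), 18 mm beyond the jaw's face and 26 mm above the beam's underside; the block's top is 37 mm above the beam's underside. The whole rule can be lifted by it.
- ramekin: Clear glass ramekin, 86 mm wide, 48 mm high; origin at the centre of its foot. Leave alone.
- bowl: Empty clear processor bowl, about 180 mm wide, 125 mm high, with a side handle; origin at the centre of its foot. Leave alone.
- pusher: Grey plastic food pusher standing upright, 76 mm wide at its top flange, 114 mm high; origin at the centre of its foot. Leave alone.

How it is judged:
By the outcome, as a careful person would: the job done as asked, in the order asked, and still so for the second after the job is handed in, with the robot touching nothing.
It also fails if it takes over 72 s, if anything falls off the work surface, if the arm or the gripper's body presses on something with over 40 N, if the wrist force passes 120 N, or if a joint passes its speed limit or range.

## Working session

There is one attempt and no reset: what is moved stays moved. The work goes in short steps, Python scripts to look and compute and a tool call to move; the robot and the scene stay as the last step left them, time stands still between calls to the robot, and variables do not carry over. Pictures are saved under pics/ and viewed, about 8 in all and at most 12, crops included, and the job is handed in when it is done.

Besides the shell and the picture viewer there is one more tool, called after "Call:" by a JSON object that holds its "method" and its "body". arm_command: Moves the arm, as the interface text tells. Its arguments: {"type":"object","properties":{"dr":{"type":"array"},"translation":{"type":"array"},"jaw":{"type":"array"}},"required":["dr","translation","jaw"]}

```bash
mkdir -p pics
python3 - <<'E'
from cell import bot
import cv2,numpy as np
s=bot.observe()
for k,v in s.items(): print(k,np.round(v,4))
print(bot.hold_point_z)
for n in("side","top"):
    im=bot.snapshot(n); cv2.imwrite(f"pics/{n}0.png",im[:,:,::-1])
    c=bot.camera_model(n); print(n,np.round(c["K"],1),np.round(c["extrinsics"],4))
E
```

```text
clock 0.0
joint_positions [ 1.5536e+00  2.5570e-01  1.0700e-01 -5.0000e-04 -1.4239e+00 -2.8460e-01]
joint_vel [0.0006 0.0008 0.0016 0.0013 0.0006 0.0002]
effort [ 3.00000e-04 -3.86631e+01  2.37939e+01  5.36540e+00 -6.30000e-03
  0.00000e+00]
position [0.1633 0.5247 0.2304]
tcp_rot [-0.3129 -2.0569  2.0607]
contact_force [-0.2672  0.2487 -0.5754]
ft_torque [ 0.0203 -0.0085 -0.01  ]
finger_gap 0.9983
0.0187
side [[412.6   0.  273.8]
 [  0.  412.6 204.2]
 [  0.    0.    1. ]] [[ 0.9898 -0.1426 -0.0027 -0.5087]
 [-0.0955 -0.6479 -0.7557  0.0698]
 [ 0.106   0.7482 -0.6549  1.2163]
 [ 0.      0.      0.      1.    ]]
top [[418.2   0.  276. ]
 [  0.  418.2 215.2]
 [  0.    0.    1. ]] [[-0.0159 -0.9998 -0.0115 -0.031 ]
 [-0.9973  0.0167 -0.0712  0.5316]
 [ 0.0713  0.0103 -0.9974  1.2428]
 [ 0.      0.      0.      1.    ]]
```

View pics/top0.png

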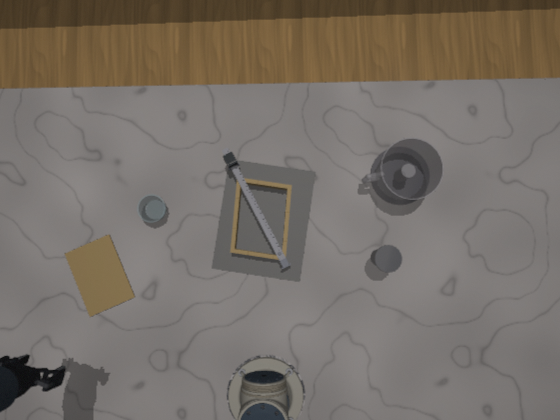

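View pics/side0.png

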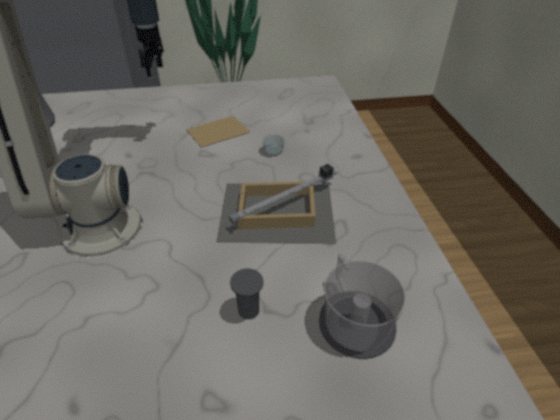

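The tray is near top-view pixel (262,220), the rule runs from (285,267) to (232,157) with its dark block at (231,159), the ramekin is at (153,210), the pusher at (385,260) and the bowl at (408,172). I'll zoom in for sub-pixel corners.

```bash
cat > h.py <<'E'
from cell import bot
import cv2,numpy as np
def cast(n,px,z):
    c=bot.camera_model(n);E=np.array(c["extrinsics"]);R,t=E[:3,:3],E[:3,3]
    px=np.atleast_2d(px).astype(float)
    d=(np.linalg.inv(c["K"])@np.c_[px,np.ones(len(px))].T).T@R   # world dirs
    o=-R.T@t
    return o+d*((z-o[2])/d[:,2])[:,None]
def proj(n,P):
    c=bot.camera_model(n);E=np.array(c["extrinsics"]);q=np.atleast_2d(P)@E[:3,:3].T+E[:3,3]
    q=q@np.array(c["K"]).T; return q[:,:2]/q[:,2:]
def snapcrop(n,x0,y0,w,h,f,name):
    im=bot.snapshot(n)[:,:,::-1]
    cv2.imwrite(f"pics/{name}.png",cv2.resize(im[y0:y0+h,x0:x0+w],None,fx=f,fy=f,interpolation=cv2.INTER_CUBIC)); return im
E
python3 - <<'E'
from h import *
im=cv2.imread("pics/top0.png")
c=im[140:290,200:330]; cv2.imwrite("pics/c0.png",cv2.resize(c,None,fx=4,fy=4,interpolation=cv2.INTER_CUBIC))
hsv=cv2.cvtColor(im,cv2.COLOR_BGR2HSV)
m=cv2.inRange(hsv,(10,80,90),(30,255,255)); m[:,:200]=0;m[:,330:]=0;m[:140]=0;m[290:]=0
ys,xs=np.nonzero(m); print(len(xs))
cs,_=cv2.findContours(m,cv2.RETR_EXTERNAL,cv2.CHAIN_APPROX_NONE)
p=np.vstack([q[:,0] for q in cs if len(q)>10]); h=cv2.convexHull(p)
a=cv2.approxPolyDP(h,4,True)[:,0]; print(a); print(np.round(cast("top",a,.045),4))
r=cv2.minAreaRect(p); print(r)
# grip block
d=cv2.inRange(hsv,(0,0,0),(180,255,60)); d[:,:215]=0;d[:,250:]=0;d[:140]=0;d[180:]=0
M=cv2.moments(d,True); b=np.array([M['m10']/M['m00'],M['m01']/M['m00']]); print("block",b,M['m00'],cast("top",b,.075))
for px,n in(((153,210),"ram"),((385,260),"push"),((408,172),"bowl")): print(n,cast("top",px,.05).round(3))
E
```

```text
854
[[290 185]
 [285 254]
 [277 259]
 [232 252]
 [237 182]]
[[ 0.6183 -0.0828  0.045 ]
 [ 0.4146 -0.0644  0.045 ]
 [ 0.4004 -0.0407  0.045 ]
 [ 0.4229  0.0912  0.045 ]
 [ 0.6301  0.0745  0.045 ]]
((260.75927734375, 218.69992065429688), (54.78417205810547, 77.26210021972656), 5.29008150100708)
block [229.99056604 160.30188679] 106.0 [[0.68953151 0.09128184 0.075     ]]
ram [[0.55  0.323 0.05 ]]
push [[ 0.393 -0.355  0.05 ]]
bowl [[ 0.65  -0.432  0.05 ]]
```

View pics/c0.png

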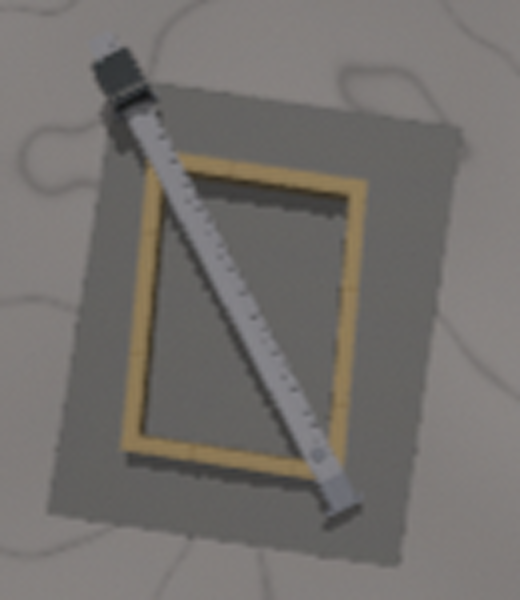

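The crop shows the beam running from its hook (340,500) to the block top centred at (122,72). The rim corners are at about (150,155), (367,180), (122,450) and (343,478), leaning slightly to the left (+y). Next I'll fit lines to the slats and the beam.

Run:
```python
from h import *
from scipy.spatial.transform import Rotation as Ro
im=cv2.imread("pics/top0.png"); hsv=cv2.cvtColor(im,cv2.COLOR_BGR2HSV)
w=cv2.inRange(hsv,(10,80,90),(30,255,255))
def cen(rng,lo,hi,ax):
    P=[]
    for k in rng:
        l=(w[k,lo:hi] if ax else w[lo:hi,k])>0
        if l.sum()>=2: 
            u=lo+np.nonzero(l)[0].mean(); P.append((u,k) if ax else (k,u))
    X=cast("top",np.array(P),.045)[:,:2]
    v=cv2.fitLine(X.astype(np.float32),cv2.DIST_HUBER,0,1e-4,1e-4).ravel(); return v[2:],v[:2]*np.sign(v[0]+.001 if ax else -v[1])
L=cen(range(192,246),228,246,1);R=cen(range(192,235),278,296,1)
F=cen(range(250,285),175,192,0);N=cen(range(240,270),245,265,0)
def X(a,b):
    s=np.linalg.solve(np.c_[a[1],-b[1]],b[0]-a[0]); return a[0]+s[0]*a[1]
ang=lambda l:np.arctan2(l[1][1],l[1][0])
print("angles L R F N",[round(float(ang(l)),4) for l in(L,R,F,N)])
C={k:X(a,b) for k,a,b in(("FL",F,L),("FR",F,R),("NL",N,L),("NR",N,R))}
for k in C: print(k,C[k].round(4))
d=lambda a,b:np.linalg.norm(C[a]-C[b]).round(4)
print("w near,far,len L,R",d("NL","NR"),d("FL","FR"),d("FL","NL"),d("FR","NR"),"diag NR-FL",d("NR","FL"),"NL-FR",d("NL","FR"))
# beam centreline inside tray
g=cv2.cvtColor(im,cv2.COLOR_BGR2GRAY);P=[]
for y in range(192,246):
    xc=int(round(241+(y-180)*.49)); s=hsv[y,xc-8:xc+9,1]; l=(g[y,xc-8:xc+9]>115)&(s<60)
    if l.sum()>2:P.append((xc-8+np.nonzero(l)[0].mean(),y))
Bx=cast("top",np.array(P),.051)[:,:2]; v=cv2.fitLine(Bx.astype(np.float32),cv2.DIST_HUBER,0,1e-4,1e-4).ravel()
print("beam ang",np.arctan2(v[1],v[0]),v,len(P))
b=cast("top",(230.2,157.5),.082)[0]; print("block top",b.round(4),"offline",((b[:2]-v[2:])@[-v[1],v[0]]).round(4))
print(Ro.from_rotvec(bot.observe()["tcp_rot"]).as_matrix().round(3))
```

```text
angles L R F N [-0.1008, -0.0973, -1.7391, -1.7352]
FL [0.6384 0.0688]
FR [ 0.6132 -0.0792]
NL [0.4281 0.0901]
NR [ 0.4034 -0.0587]
w near,far,len L,R 0.1508 0.1501 0.2113 0.2108 diag NR-FL 0.2673 NL-FR 0.2508
beam ang 0.46550184 [0.8935964  0.4488713  0.5251961  0.00680247] 54
block top [0.6963 0.0898 0.082 ] offline -0.0027
[[-0.955 -0.    -0.297]
 [ 0.297 -0.002 -0.955]
 [-0.    -1.     0.002]]
```

Slat-centre sizes come out at 151×211 against 152×212 nominal, so the scale checks. The lean is about +0.065 rad, so the near-right to far-left diagonal should be the longer by about 16 mm. Next I move above the grip block.

Call:
{"method": "arm_command", "body": {"dr": [[0, 0, 0], [0, 0, 0], [0, 0, 0], [0, 0, 0], [0, 0, 0]], "translation": [[-0.056, 0, 0.0225], [-0.112, 0, 0.045], [-0.168, 0, 0.0675], [-0.224, 0, 0.09], [-0.28, 0, 0.1125]], "jaw": [1, 1, 1, 1, 1]}}

```text
clock: 0.72
position: [0.3984, 0.333, 0.231]
tcp_rot: [-0.312, -2.059, 2.059]
contact_force: [0.3, 0.9, 0.3]
finger_gap: 1.001
```

Call:
{"method": "arm_command", "body": {"dr": [[0, 0, 0], [0, 0, 0], [0, 0, 0], [0, 0, 0], [0, 0, 0]], "translation": [[-0.056, 0, 0.0225], [-0.112, 0, 0.045], [-0.168, 0, 0.0675], [-0.224, 0, 0.09], [-0.28, 0, 0.1125]], "jaw": [1, 1, 1, 1, 1]}}

```text
clock: 1.35
position: [0.6324, 0.1424, 0.2308]
tcp_rot: [-0.312, -2.058, 2.059]
contact_force: [0.3, 0.7, 0.7]
finger_gap: 1.002
```

Call:
{"method": "arm_command", "body": {"dr": [[0, 0.16, 0], [0, 0.32, 0], [0, 0.48, 0], [0, 0.64, 0], [0, 0.804, 0]], "translation": [[-0.016, 0.01, 0.006], [-0.032, 0.03, 0.012], [-0.048, 0.05, 0.018], [-0.064, 0.07, 0.025], [-0.077, 0.08, 0.031]], "jaw": [1, 1, 1, 1, 1]}}

```text
clock: 1.98
position: [0.6951, 0.0908, 0.1488]
tcp_rot: [-0.953, -1.536, 1.54]
contact_force: [-0.8, -0.4, 0.2]
finger_gap: 1.001
```

```bash
cat >> h.py <<'E'
from scipy.spatial.transform import Rotation as Ro
def st(target=None,ang=None):
    "pose; and shift to target (world) in tool axes, dr.y to bring tool z to world angle ang"
    s=bot.observe();R=Ro.from_rotvec(s["tcp_rot"]).as_matrix();p=np.array(s["position"])
    print("t",round(s["clock"],2),"p",p.round(4),"F",np.round(s["contact_force"],1),"gap",round(s["finger_gap"],3),"zang",np.arctan2(R[1,2],R[0,2]).round(4),"down",R[2].round(3),"q6",round(s["joint_positions"][5],2))
    if target is not None: print(" shift",(R.T@(np.array(target)-p)).round(4))
    if ang is not None: print(" dr.y",-np.angle(np.exp(1j*(ang-np.arctan2(R[1,2],R[0,2])))).round(4))
E
python3 - <<'E'
from h import *
st([.6955,.091,.052],.4655-np.pi)
snapcrop("side",280,140,70,70,8,"s1")
E
```

```text
t 1.98 p [0.6951 0.0908 0.1488] F [-0.8 -0.4  0.2] gap 1.001 zang -2.6824 down [ 0.001 -1.     0.003] q6 0.11
 shift [-0.0001  0.0968 -0.0008]
 dr.y -0.0063
```

View pics/s1.png

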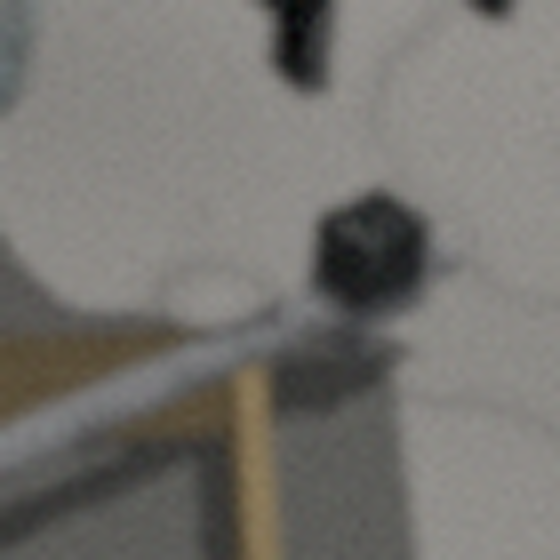

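The side view shows the block centred at (326.0,170.5) with the open fingers above and on either side of it. I'll check this against the top-view estimate.

Run:
```python
from h import *
for z in(.064,.067,.071): print(z,proj("side",[.6955,.091,z]).round(1),cast("side",(326.0,170.5),z).round(4))
```

```text
0.064 [[326.  171.6]] [[0.6968 0.0969 0.064 ]]
0.067 [[326.1 170.9]] [[0.6956 0.0929 0.067 ]]
0.071 [[326.2 169.8]] [[0.694  0.0877 0.071 ]]
```

They agree within 1–2 mm. Next I descend and close.

Call:
{"method": "arm_command", "body": {"dr": [[0, 0, 0], [0, 0, 0], [0, 0, 0], [0, 0, 0]], "translation": [[0, 0.03, 0], [0, 0.06, 0], [0, 0.085, 0], [0, 0.096, 0]], "jaw": [1, 1, 1, 1]}}

```text
clock: 2.52
position: [0.6944, 0.0914, 0.0534]
tcp_rot: [-0.949, -1.542, 1.546]
contact_force: [1.0, 0.4, 0.3]
finger_gap: 0.999
```

Call:
{"method": "arm_command", "body": {"dr": [[0, 0, 0], [0, 0, 0], [0, 0, 0], [0, 0, 0]], "translation": [[0, 0, 0], [0, 0, 0], [0, 0, 0], [0, 0, 0]], "jaw": [0.6, 0.4, 0.2, 0.1]}}

```text
clock: 3.02
position: [0.6959, 0.0915, 0.056]
tcp_rot: [-0.953, -1.544, 1.542]
contact_force: [0.4, 0.5, 0.9]
finger_gap: 0.548
```

Call:
{"method": "arm_command", "body": {"dr": [[0, 0, 0], [0, 0, 0], [0, 0, 0]], "translation": [[0, 0, 0], [0, 0, 0], [0, 0, 0]], "jaw": [0, -0.05, -0.05]}}

```text
clock: 3.4
position: [0.6956, 0.0914, 0.0552]
tcp_rot: [-0.952, -1.543, 1.543]
contact_force: [-0.3, 0.1, -0.6]
finger_gap: 0.476
```

Call:
{"method": "arm_command", "body": {"dr": [[0, 0, 0], [0, 0, 0], [0, 0, 0], [0, 0, 0]], "translation": [[0, 0, 0.001], [0, 0, 0.002], [0, 0, 0.003], [0, 0, 0.004]], "jaw": [-0.05, -0.05, -0.05, -0.05]}}

```text
clock: 3.9
position: [0.6921, 0.0896, 0.0554]
tcp_rot: [-0.952, -1.543, 1.543]
contact_force: [1.8, 0.4, -0.6]
finger_gap: 0.477
```

Run:
```python
from h import *
st()
im=bot.snapshot("side")[:,:,::-1];t=bot.snapshot("top")[:,:,::-1]
a=cv2.resize(im[140:230,220:350],(780,540),interpolation=cv2.INTER_CUBIC)
cv2.imwrite("pics/s2.png",a)
```

```text
t 3.9 p [0.6921 0.0896 0.0554] F [ 1.8  0.4 -0.6] gap 0.477 zang -2.6766 down [-0. -1. -0.] q6 0.11
```

View pics/s2.png

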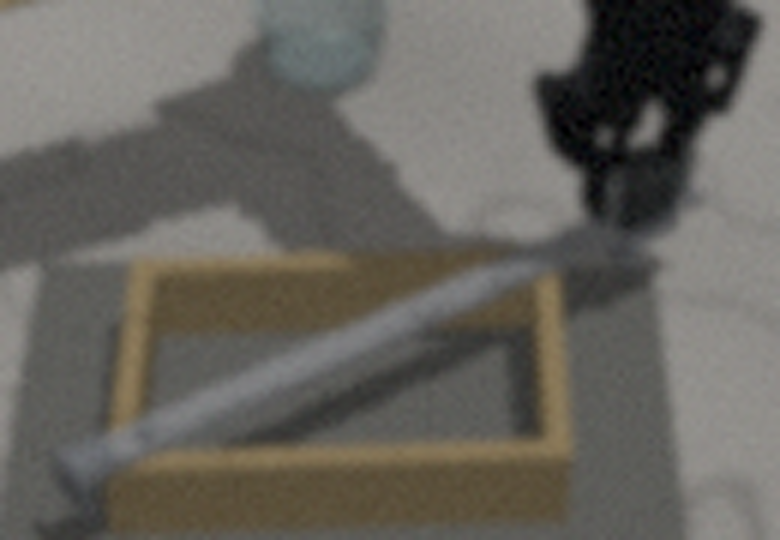

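The side view shows the fingers straddling the block, the rule flat on the rim and the peg end in the near-right corner. The beam is about 0.028 rad off the true diagonal, so I'll grip briefly to swing it straight, then push it in with a loose grip.

Call:
{"method": "arm_command", "body": {"dr": [[0, 0, 0], [0, 0, 0], [0, 0, 0]], "translation": [[0, 0, 0], [0, 0, 0], [0, 0, 0]], "jaw": [-0.3, -0.3, -0.3]}}

```text
clock: 4.38
position: [0.6922, 0.0896, 0.0556]
tcp_rot: [-0.953, -1.543, 1.543]
contact_force: [-0.8, -0.4, 2.6]
finger_gap: 0.407
```

Call:
{"method": "arm_command", "body": {"dr": [[0, -0.007, 0], [0, -0.014, 0], [0, -0.021, 0], [0, -0.028, 0], [0, -0.028, 0]], "translation": [[0.0015, 0, 0.001], [0.003, 0, 0.002], [0.0045, 0, 0.003], [0.006, 0, 0.004], [0.006, 0, 0.004]], "jaw": [-0.3, -0.3, -0.3, -0.3, -0.3]}}

```text
clock: 5.0
position: [0.686, 0.0936, 0.0556]
tcp_rot: [-0.935, -1.564, 1.562]
contact_force: [2.7, 1.2, 2.7]
finger_gap: 0.411
```

Call:
{"method": "arm_command", "body": {"dr": [[0, 0, 0], [0, 0, 0]], "translation": [[0, 0, 0], [0, 0, 0]], "jaw": [-0.05, -0.05]}}

```text
clock: 5.25
position: [0.6845, 0.0928, 0.0542]
tcp_rot: [-0.932, -1.56, 1.564]
contact_force: [0.2, 0.0, -0.3]
finger_gap: 0.477
```

Call:
{"method": "arm_command", "body": {"dr": [[0, 0, 0], [0, 0, 0], [0, 0, 0], [0, 0, 0], [0, 0, 0]], "translation": [[0, 0, 0.002], [0, 0, 0.004], [0, 0, 0.006], [0, 0, 0.008], [0, 0, 0.01]], "jaw": [-0.05, -0.05, -0.05, -0.05, -0.05]}}

```text
clock: 5.88
position: [0.6769, 0.0884, 0.0553]
tcp_rot: [-0.934, -1.563, 1.562]
contact_force: [2.3, 0.1, -1.2]
finger_gap: 0.471
```

Run:
```python
from h import *
st([.661,.082,.055],.4946-np.pi)
```

```text
t 5.88 p [0.6769 0.0884 0.0553] F [ 2.3  0.1 -1.2] gap 0.471 zang -2.6486 down [ 0. -1. -0.] q6 0.13
 shift [0.0019 0.0003 0.017 ]
 dr.y -0.0016
```

Call:
{"method": "arm_command", "body": {"dr": [[0, 0, 0], [0, 0, 0], [0, 0, 0], [0, 0, 0], [0, 0, 0]], "translation": [[0, 0, 0.0015], [0, 0, 0.003], [0, 0, 0.0045], [0, 0, 0.006], [0, 0, 0.0075]], "jaw": [-0.05, -0.05, -0.05, -0.05, -0.05]}}

```text
clock: 6.5
position: [0.6702, 0.0848, 0.0553]
tcp_rot: [-0.934, -1.562, 1.562]
contact_force: [2.7, 1.7, -1.5]
finger_gap: 0.477
```

Call:
{"method": "arm_command", "body": {"dr": [[0, 0, 0], [0, 0, 0], [0, 0, 0], [0, 0, 0]], "translation": [[0, 0, 0.001], [0, 0, 0.002], [0, 0, 0.003], [0, 0, 0.004]], "jaw": [-0.05, -0.05, -0.05, -0.05]}}

```text
clock: 7.0
position: [0.6667, 0.083, 0.0553]
tcp_rot: [-0.934, -1.562, 1.562]
contact_force: [1.9, 2.0, -1.8]
finger_gap: 0.475
```

Run:
```python
from h import *
st([.661,.082,.055],.4946-np.pi)
```

```text
t 7.0 p [0.6667 0.083  0.0553] F [ 1.9  2.  -1.8] gap 0.475 zang -2.6485 down [-0. -1.  0.] q6 0.14
 shift [0.0019 0.0003 0.0055]
 dr.y -0.0015
```

Call:
{"method": "arm_command", "body": {"dr": [[0, 0, 0], [0, 0, 0], [0, 0, 0], [0, 0, 0]], "translation": [[0, 0, 0.0008], [0, 0, 0.0016], [0, 0, 0.0024], [0, 0, 0.003]], "jaw": [-0.05, -0.05, -0.05, -0.05]}}

```text
clock: 7.5
position: [0.6641, 0.0815, 0.0553]
tcp_rot: [-0.934, -1.562, 1.562]
contact_force: [2.0, 2.0, -2.1]
finger_gap: 0.479
```

Call:
{"method": "arm_command", "body": {"dr": [[0, 0, 0], [0, 0, 0], [0, 0, 0]], "translation": [[0, 0, 0.0005], [0, 0, 0.001], [0, 0, 0.0015]], "jaw": [-0.05, -0.05, -0.05]}}

```text
clock: 7.88
position: [0.6628, 0.0808, 0.0553]
tcp_rot: [-0.934, -1.562, 1.562]
contact_force: [2.6, 1.4, -1.9]
finger_gap: 0.474
```

Run:
```python
from h import *
st([.661,.082,.055],.4946-np.pi)
```

```text
t 7.88 p [0.6628 0.0808 0.0553] F [ 2.6  1.4 -1.9] gap 0.474 zang -2.6485 down [-0. -1. -0.] q6 0.14
 shift [0.0019 0.0003 0.001 ]
 dr.y -0.0015
```

Call:
{"method": "arm_command", "body": {"dr": [[0, 0, 0], [0, 0, 0], [0, 0, 0]], "translation": [[0, 0, 0.0005], [0, 0, 0.001], [0, 0, 0.0015]], "jaw": [-0.05, -0.05, -0.05]}}

```text
clock: 8.25
position: [0.6615, 0.0801, 0.0553]
tcp_rot: [-0.934, -1.562, 1.562]
contact_force: [3.2, 1.9, -2.4]
finger_gap: 0.475
```

Call:
{"method": "arm_command", "body": {"dr": [[0, 0, 0], [0, 0, 0]], "translation": [[0, 0, 0.0005], [0, 0, 0.001]], "jaw": [-0.05, -0.05]}}

```text
clock: 8.5
position: [0.6611, 0.0799, 0.0555]
tcp_rot: [-0.935, -1.564, 1.562]
contact_force: [4.2, 2.5, -1.3]
finger_gap: 0.478
```

Run:
```python
from h import *
st()
```

```text
t 8.5 p [0.6611 0.0799 0.0555] F [ 4.2  2.5 -1.3] gap 0.478 zang -2.6485 down [-0.    -1.    -0.001] q6 0.14
```

Call:
{"method": "arm_command", "body": {"dr": [[0, 0, 0], [0, 0, 0]], "translation": [[0, 0, 0.0005], [0, 0, 0.0005]], "jaw": [-0.05, -0.05]}}

```text
clock: 8.75
position: [0.6611, 0.0799, 0.0557]
tcp_rot: [-0.936, -1.564, 1.561]
contact_force: [5.0, 3.2, -2.0]
finger_gap: 0.48
```

Call:
{"method": "arm_command", "body": {"dr": [[0, 0, 0], [0, 0, 0]], "translation": [[0, 0, 0.0004], [0, 0, 0.0004]], "jaw": [-0.05, -0.05]}}

```text
clock: 9.0
position: [0.661, 0.0798, 0.0558]
tcp_rot: [-0.936, -1.565, 1.561]
contact_force: [4.8, 2.8, -3.0]
finger_gap: 0.475
```

Run:
```python
from h import *
st()
im=snapcrop("top",200,140,130,150,4,"c3")
s=bot.snapshot("side")[:,:,::-1]; cv2.imwrite("pics/s3full.png",s)
```

```text
t 9.0 p [0.661  0.0798 0.0558] F [ 4.8  2.8 -3. ] gap 0.475 zang -2.6482 down [-0.    -1.    -0.003] q6 0.14
```

View pics/c3.png

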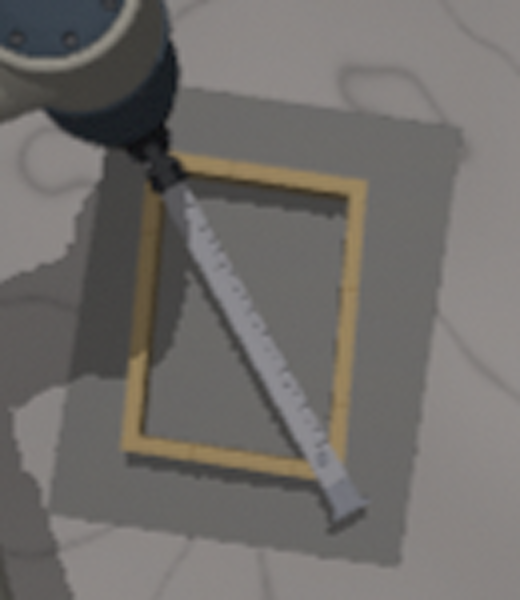

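Call:
{"method": "arm_command", "body": {"dr": [[0, 0, 0], [0, 0, 0], [0, 0, 0]], "translation": [[0, 0, 0.0005], [0, 0, 0.001], [0, 0, 0.001]], "jaw": [-0.05, -0.05, -0.05]}}

```text
clock: 9.48
position: [0.6609, 0.0798, 0.0561]
tcp_rot: [-0.937, -1.567, 1.56]
contact_force: [7.5, 3.9, -2.5]
finger_gap: 0.476
```

Run:
```python
from h import *
st()
im=cv2.imread("pics/c3.png")
# beam centreline on small image
t=bot.snapshot("top")[:,:,::-1]; cv2.imwrite("pics/top3.png",t)
hsv=cv2.cvtColor(t,cv2.COLOR_BGR2HSV); g=hsv[:,:,2];P=[]
for y in range(215,250):
    xc=int(round(282+(y-255)*.52)); l=(g[y,xc-8:xc+9]>115)&(hsv[y,xc-8:xc+9,1]<60)
    if l.sum()>2:P.append((xc-8+np.nonzero(l)[0].mean(),y))
B=cast("top",np.array(P),.051)[:,:2]; v=cv2.fitLine(B.astype(np.float32),cv2.DIST_HUBER,0,1e-4,1e-4).ravel()
n=np.array([-v[1],v[0]]);print("ang",np.arctan2(v[1],v[0]))
for k,p in(("peghome",(.4149,-.0505)),("FLout",(.6453,.0737)),("tcp",bot.observe()["position"][:2])): print(k,((np.array(p)-v[2:])@n).round(4))
```

```text
t 9.47 p [0.6609 0.0798 0.0561] F [ 7.5  3.9 -2.5] gap 0.476 zang -2.6482 down [-0.001 -1.    -0.005] q6 0.14
ang 0.49452132
peghome 0.0004
FLout 0.0003
tcp -0.0017
```

First diagonal is closed. At 8.4 N on the tool the TCP has stalled, the beam line passes within 0.4 mm of both the home point and the far corner, and peg-to-jaw is about 262.7 mm. Next I back off, grip, draw the jaw clear and lift.

Call:
{"method": "arm_command", "body": {"dr": [[0, 0, 0], [0, 0, 0], [0, 0, 0]], "translation": [[0, 0, -0.003], [0, 0, -0.006], [0, 0, -0.006]], "jaw": [-0.05, -0.05, -0.05]}}

```text
clock: 9.9
position: [0.6637, 0.0812, 0.055]
tcp_rot: [-0.933, -1.561, 1.563]
contact_force: [-0.6, -0.9, -0.5]
finger_gap: 0.469
```

Run:
```python
from h import *
st([.6609,.0798,.0561])
```

```text
t 9.9 p [0.6637 0.0812 0.055 ] F [-0.6 -0.9 -0.5] gap 0.469 zang -2.6488 down [ 0.    -1.     0.002] q6 0.14
 shift [ 0.0001 -0.0011  0.0031]
```

Call:
{"method": "arm_command", "body": {"dr": [[0, 0, 0], [0, 0, 0], [0, 0, 0]], "translation": [[0, 0, 0], [0, 0, 0], [0, 0, 0]], "jaw": [-0.3, -0.6, -0.6]}}

```text
clock: 10.28
position: [0.664, 0.0814, 0.0553]
tcp_rot: [-0.934, -1.562, 1.563]
contact_force: [-1.1, -0.3, 1.1]
finger_gap: 0.41
```

Call:
{"method": "arm_command", "body": {"dr": [[0, 0, 0], [0, 0, 0], [0, 0, 0], [0, 0, 0]], "translation": [[0, 0, -0.002], [0, 0, -0.004], [0, 0, -0.006], [0, 0, -0.007]], "jaw": [-0.6, -0.6, -0.6, -0.6]}}

```text
clock: 10.78
position: [0.6705, 0.085, 0.0553]
tcp_rot: [-0.934, -1.562, 1.563]
contact_force: [-1.5, -0.7, 2.0]
finger_gap: 0.41
```

Call:
{"method": "arm_command", "body": {"dr": [[0, 0, 0], [0, 0, 0], [0, 0, 0], [0, 0, 0]], "translation": [[0, -0.005, 0], [0, -0.012, 0], [0, -0.02, 0], [0, -0.03, 0]], "jaw": [-0.6, -0.6, -0.6, -0.6]}}

```text
clock: 11.28
position: [0.6704, 0.085, 0.0859]
tcp_rot: [-0.934, -1.562, 1.562]
contact_force: [-0.2, 0.5, -3.0]
finger_gap: 0.409
```

Run:
```python
from h import *
st([.6487,-.1138,.15],-.7358+np.pi)
im=bot.snapshot("side")[:,:,::-1]; cv2.imwrite("pics/s4.png",cv2.resize(im[120:240,210:360],(750,600),interpolation=cv2.INTER_CUBIC))
```

```text
t 11.28 p [0.6704 0.085  0.0859] F [-0.2  0.5 -3. ] gap 0.409 zang -2.6486 down [ 0. -1. -0.] q6 0.14
 shift [-0.1648 -0.0642  0.1132]
 dr.y 1.2288
```

View pics/s4.png

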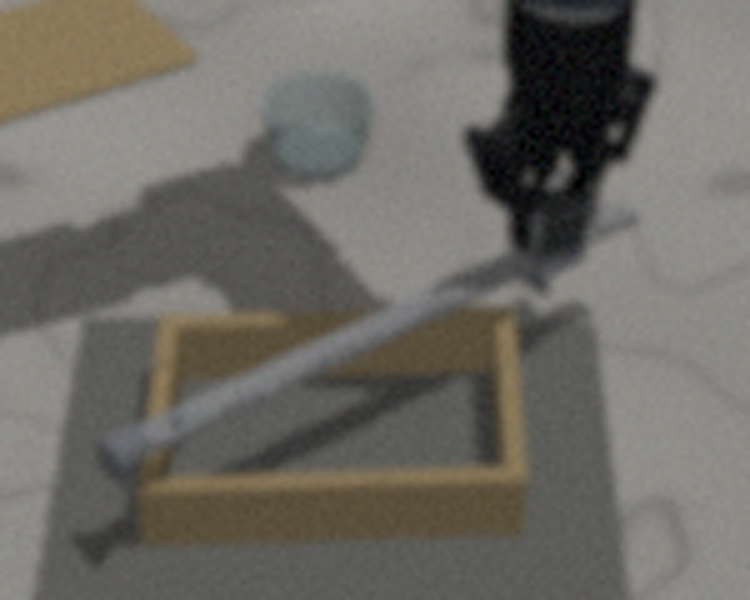

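The rule is lifted level and carries its full weight (3 N on the wrist). Next I swing to the other diagonal.

Call:
{"method": "arm_command", "body": {"dr": [[0, 0.06, 0], [0, 0.18, 0], [0, 0.32, 0], [0, 0.46, 0], [0, 0.6, 0]], "translation": [[0, -0.02, 0], [-0.02, -0.035, 0.014], [-0.04, -0.035, 0.028], [-0.06, -0.035, 0.042], [-0.082, -0.035, 0.057]], "jaw": [-0.6, -0.6, -0.6, -0.6, -0.6]}}

```text
clock: 11.95
position: [0.659, -0.0149, 0.1207]
tcp_rot: [-1.26, -1.127, 1.126]
contact_force: [0.4, 0.5, -2.8]
finger_gap: 0.409
```

Run:
```python
from h import *
st([.6487,-.1138,.085],-.7358+np.pi)
```

```text
t 11.95 p [ 0.659  -0.0149  0.1207] F [ 0.4  0.5 -2.8] gap 0.409 zang 3.0303 down [ 0.    -1.    -0.001] q6 -0.33
 shift [-0.0994  0.0357 -0.0008]
 dr.y 0.6245
```

Then I look from the top before lowering.

Call:
{"method": "arm_command", "body": {"dr": [[0, 0.13, 0], [0, 0.27, 0], [0, 0.41, 0], [0, 0.54, 0], [0, 0.6245, 0]], "translation": [[-0.02, 0, 0], [-0.04, 0, 0], [-0.06, 0, 0], [-0.08, 0, 0], [-0.0994, 0.02, -0.001]], "jaw": [-0.6, -0.6, -0.6, -0.6, -0.6]}}

```text
clock: 12.58
position: [0.6507, -0.1142, 0.1025]
tcp_rot: [-1.473, -0.657, 0.65]
contact_force: [-0.0, 0.2, -3.2]
finger_gap: 0.41
```

Call:
{"method": "arm_command", "body": {"dr": [[0, 0, 0]], "translation": [[0, 0, 0]], "jaw": [-0.6]}}

```text
clock: 12.7
position: [0.648, -0.1144, 0.0987]
tcp_rot: [-1.468, -0.651, 0.657]
contact_force: [-0.3, 0.9, -3.0]
finger_gap: 0.408
```

Run:
```python
from h import *
st([.6487,-.1138,.085],-.7358+np.pi)
snapcrop("top",200,150,130,130,5,"c5"); s=bot.snapshot("side")[:,:,::-1]; cv2.imwrite("pics/s5.png",s)
u=.09
d=np.array([np.cos(-.7358),np.sin(-.7358)]);p=np.array(bot.observe()["position"]); z0=p[2]-.0103+.006
pts={"hook_top":np.r_[p[:2]-.3247*d,z0],"peg_top":np.r_[p[:2]-.2807*d,z0],"mid":np.r_[p[:2]-.14*d,z0]}
for k,q in pts.items(): print(k,q.round(3),"crop px",((proj("top",q)[0]-[200,150]+.5)*5-.5).round(0),"side",proj("side",q)[0].round(1))
```

```text
t 12.7 p [ 0.648  -0.1144  0.0987] F [-0.3  0.9 -3. ] gap 0.408 zang 2.4081 down [-0.002 -1.     0.003] q6 -0.8
 shift [ 0.001   0.0137 -0.0002]
 dr.y 0.0023
hook_top [0.409 0.105 0.096] crop px [128. 539.] side [235.2 168.7]
peg_top [0.441 0.075 0.096] crop px [180. 480.] side [246.6 173.4]
mid [ 0.546 -0.019  0.096] crop px [344. 293.] side [285.5 189.5]
```

View pics/c5.png

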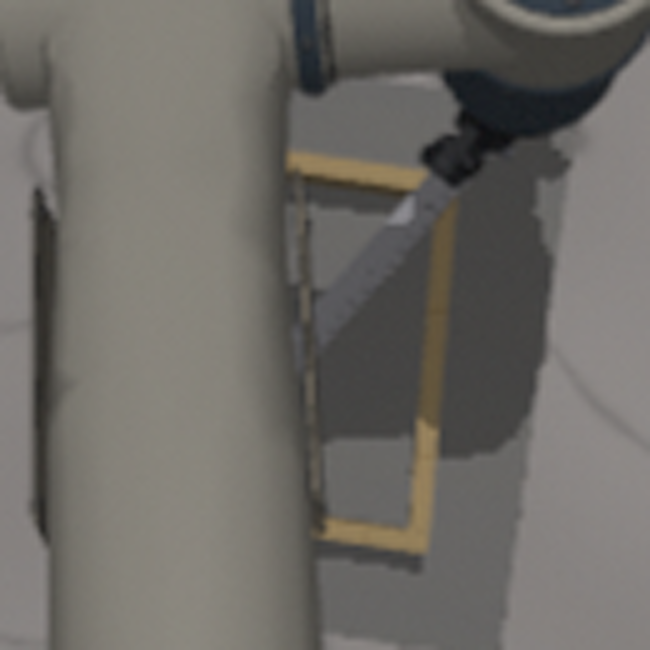

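The arm hides the peg end from above, but the visible beam around (380,260) is on the predicted line. I'll check the peg end from the side.

Run:
```python
import cv2
im=cv2.imread("pics/s5.png"); cv2.imwrite("pics/s5c.png",cv2.resize(im[145:245,220:350],(780,600),interpolation=cv2.INTER_CUBIC))
```

View pics/s5c.png

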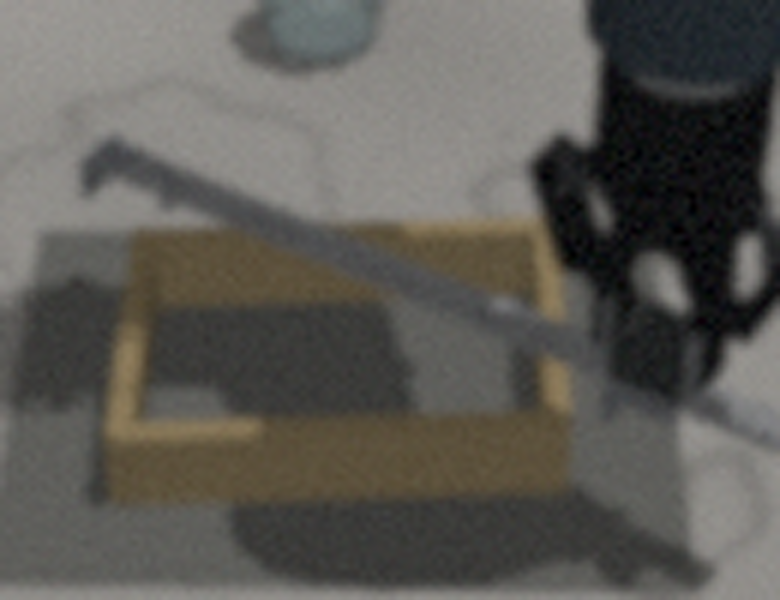

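Run:
```python
from h import *
q=cast("side",(248.7,179.2),.0724)[0]; print("peg tip",q.round(4),"pred [.4397,.0740]")
d=np.array([np.cos(-.7346),np.sin(-.7346)]); p=np.array(bot.observe()["position"])[:2]
print("along",(p-q[:2])@d,"lat",(q[:2]-p)@[-d[1],d[0]])
e=cast("side",(236.9,169.8),.0944)[0]; print("hook end",e.round(4),"along",(p-e[:2])@d,"lat",(e[:2]-p)@[-d[1],d[0]])
# home & inside corner in side view
for n,P in(("NL inside",(.433,.0832,.045)),("NL outside",(.4222,.0961,.045))): print(n,((proj("side",P)[0]-[220,145])*6).round(0))
```

```text
peg tip [0.4468 0.0765 0.0724] pred [.4397,.0740]
along 0.27764455006831273 lat 0.0050420864469009116
hook end [0.4135 0.1006 0.0944] along 0.31845175249851426 lat 0.0005691720904897686
NL inside [147. 242.]
NL outside [124. 228.]
```

The corner and the peg show the same ~1.5 px offset in the side view, so their relative position is as planned. Next I lower, with a 9 mm offset from home for clearance.

Call:
{"method": "arm_command", "body": {"dr": [[0, 0, 0], [0, 0, 0], [0, 0, 0], [0, 0, 0], [0, 0, 0]], "translation": [[0.001, 0.008, -0.003], [0.001, 0.016, -0.003], [0.001, 0.022, -0.003], [0.001, 0.026, -0.003], [0.001, 0.026, -0.003]], "jaw": [-0.6, -0.6, -0.6, -0.6, -0.6]}}

```text
clock: 13.42
position: [0.652, -0.1145, 0.0739]
tcp_rot: [-1.469, -0.655, 0.656]
contact_force: [-0.3, 0.3, -2.4]
finger_gap: 0.408
```

Run:
```python
from h import *
st([.6509,-.1158,.0558],-.7358+np.pi)
```

```text
t 13.43 p [ 0.652  -0.1145  0.0739] F [-0.3  0.3 -2.4] gap 0.408 zang 2.4102 down [-0.001 -1.     0.001] q6 -0.79
 shift [-0.0017  0.0181 -0.    ]
 dr.y 0.0044
```

Call:
{"method": "arm_command", "body": {"dr": [[0, 0.004, 0], [0, 0.004, 0], [0, 0.004, 0], [0, 0.004, 0], [0, 0.004, 0]], "translation": [[-0.0017, 0, 0], [-0.0017, 0.004, 0], [-0.0017, 0.008, 0], [-0.0017, 0.012, 0], [-0.0017, 0.014, 0]], "jaw": [-0.6, -0.6, -0.6, -0.6, -0.6]}}

```text
clock: 14.05
position: [0.6509, -0.1157, 0.0598]
tcp_rot: [-1.47, -0.652, 0.653]
contact_force: [-0.8, -0.6, -2.6]
finger_gap: 0.404
```

Call:
{"method": "arm_command", "body": {"dr": [[0, 0, 0], [0, 0, 0], [0, 0, 0]], "translation": [[0, 0.0015, 0], [0, 0.003, 0], [0, 0.003, 0]], "jaw": [-0.6, -0.6, -0.6]}}

```text
clock: 14.42
position: [0.6511, -0.1158, 0.0572]
tcp_rot: [-1.47, -0.652, 0.653]
contact_force: [-0.8, 0.8, -2.9]
finger_gap: 0.414
```

Run:
```python
from h import *
st([.6509,-.1158,.0558],-.7358+np.pi)
im=bot.snapshot("side")[:,:,::-1]; cv2.imwrite("pics/s6.png",cv2.resize(im[145:245,220:350],(780,600),interpolation=cv2.INTER_CUBIC))
```

```text
t 14.43 p [ 0.6511 -0.1158  0.0572] F [-0.8  0.8 -2.9] gap 0.414 zang 2.4061 down [-0. -1.  0.] q6 -0.8
 shift [-0.0002  0.0014  0.0001]
 dr.y 0.0003
```

View pics/s6.png

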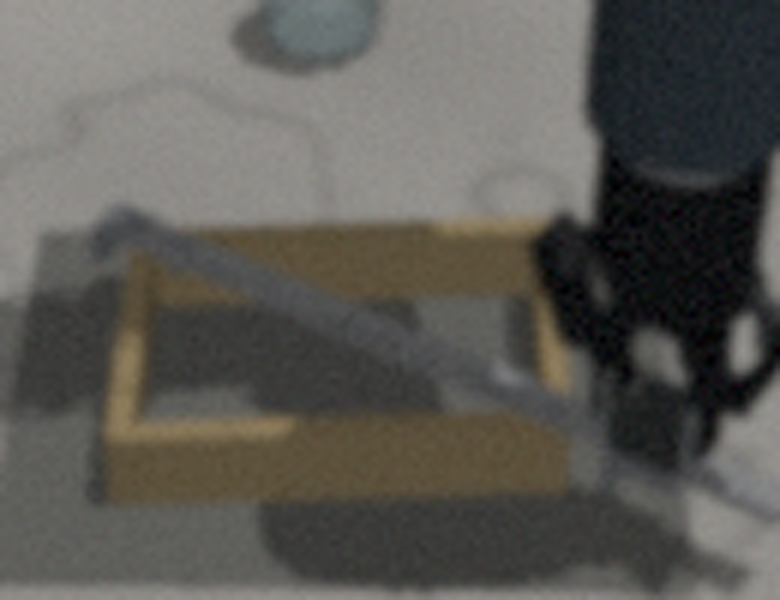

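The peg end sits at the near-left corner, with the lip outside it at (115,230). It still carries its full weight about 1.5 mm up, so I lower and loosen.

Call:
{"method": "arm_command", "body": {"dr": [[0, 0, 0], [0, 0, 0], [0, 0, 0]], "translation": [[0, 0.0007, 0], [0, 0.0014, 0], [0, 0.0016, 0]], "jaw": [-0.6, -0.6, -0.6]}}

```text
clock: 14.85
position: [0.6511, -0.1158, 0.0557]
tcp_rot: [-1.47, -0.653, 0.652]
contact_force: [0.9, -0.2, -2.2]
finger_gap: 0.412
```

Call:
{"method": "arm_command", "body": {"dr": [[0, 0, 0], [0, 0, 0], [0, 0, 0]], "translation": [[0, 0, 0], [0, 0, 0], [0, 0, 0]], "jaw": [-0.2, -0.05, -0.05]}}

```text
clock: 15.22
position: [0.6515, -0.1158, 0.0562]
tcp_rot: [-1.471, -0.653, 0.652]
contact_force: [0.9, 0.2, -0.3]
finger_gap: 0.475
```

Call:
{"method": "arm_command", "body": {"dr": [[0, 0, 0], [0, 0, 0], [0, 0, 0], [0, 0, 0], [0, 0, 0]], "translation": [[0, 0, 0.002], [0, 0, 0.004], [0, 0, 0.006], [0, 0, 0.008], [0, 0, 0.01]], "jaw": [-0.05, -0.05, -0.05, -0.05, -0.05]}}

```text
clock: 15.85
position: [0.6438, -0.109, 0.0558]
tcp_rot: [-1.471, -0.653, 0.652]
contact_force: [1.2, -0.4, 0.2]
finger_gap: 0.478
```

Run:
```python
from h import *
# block centre expected when jaw touches: FR outer + 18mm ; tcp 2.2 mm nearer peg
d=np.array([np.cos(-.7358),np.sin(-.7358)]); t=np.array([.6181,-.0861])+d*(.018-.0022)
st([*t,.0558])
```

```text
t 15.85 p [ 0.6438 -0.109   0.0558] F [ 1.2 -0.4  0.2] gap 0.478 zang 2.4061 down [ 0. -1. -0.] q6 -0.81
 shift [-0.0003  0.      0.0186]
```

Call:
{"method": "arm_command", "body": {"dr": [[0, 0, 0], [0, 0, 0], [0, 0, 0], [0, 0, 0], [0, 0, 0]], "translation": [[0, 0, 0.0015], [0, 0, 0.003], [0, 0, 0.0045], [0, 0, 0.006], [0, 0, 0.0075]], "jaw": [-0.05, -0.05, -0.05, -0.05, -0.05]}}

```text
clock: 16.48
position: [0.6383, -0.1041, 0.0558]
tcp_rot: [-1.471, -0.653, 0.652]
contact_force: [2.7, -1.2, 0.5]
finger_gap: 0.476
```

Call:
{"method": "arm_command", "body": {"dr": [[0, 0, 0], [0, 0, 0], [0, 0, 0], [0, 0, 0]], "translation": [[0, 0, 0.001], [0, 0, 0.002], [0, 0, 0.003], [0, 0, 0.004]], "jaw": [-0.05, -0.05, -0.05, -0.05]}}

```text
clock: 16.98
position: [0.6352, -0.1013, 0.0558]
tcp_rot: [-1.471, -0.653, 0.652]
contact_force: [2.0, -1.5, 1.1]
finger_gap: 0.478
```

Call:
{"method": "arm_command", "body": {"dr": [[0, 0, 0], [0, 0, 0], [0, 0, 0]], "translation": [[0, 0, 0.0008], [0, 0, 0.0016], [0, 0, 0.0024]], "jaw": [-0.05, -0.05, -0.05]}}

```text
clock: 17.35
position: [0.6335, -0.0997, 0.0558]
tcp_rot: [-1.471, -0.653, 0.652]
contact_force: [2.9, -1.5, 0.5]
finger_gap: 0.479
```

Run:
```python
from h import *
d=np.array([np.cos(-.7358),np.sin(-.7358)]); t=np.array([.6181,-.0861])+d*(.018-.0022)
st([*t,.0558])
```

```text
t 17.35 p [ 0.6335 -0.0997  0.0558] F [ 2.9 -1.5  0.5] gap 0.479 zang 2.4062 down [ 0. -1. -0.] q6 -0.82
 shift [-0.0002 -0.      0.0047]
```

Call:
{"method": "arm_command", "body": {"dr": [[0, 0, 0], [0, 0, 0], [0, 0, 0]], "translation": [[0, 0, 0.0006], [0, 0, 0.0012], [0, 0, 0.0018]], "jaw": [-0.05, -0.05, -0.05]}}

```text
clock: 17.73
position: [0.6321, -0.0985, 0.0557]
tcp_rot: [-1.471, -0.653, 0.652]
contact_force: [2.4, -1.9, 2.2]
finger_gap: 0.476
```

Call:
{"method": "arm_command", "body": {"dr": [[0, 0, 0], [0, 0, 0], [0, 0, 0]], "translation": [[0, 0, 0.0005], [0, 0, 0.001], [0, 0, 0.0014]], "jaw": [-0.05, -0.05, -0.05]}}

```text
clock: 18.1
position: [0.6312, -0.0976, 0.0557]
tcp_rot: [-1.471, -0.653, 0.652]
contact_force: [3.7, -2.5, 1.3]
finger_gap: 0.475
```

Run:
```python
from h import *
d=np.array([np.cos(-.7358),np.sin(-.7358)]); t=np.array([.6181,-.0861])+d*(.018-.0022)
st([*t,.0558])
```

```text
t 18.1 p [ 0.6312 -0.0976  0.0557] F [ 3.7 -2.5  1.3] gap 0.475 zang 2.4061 down [ 0. -1. -0.] q6 -0.83
 shift [-0.0002 -0.0001  0.0017]
```

Call:
{"method": "arm_command", "body": {"dr": [[0, 0, 0], [0, 0, 0], [0, 0, 0]], "translation": [[0, 0, 0.0004], [0, 0, 0.0008], [0, 0, 0.0008]], "jaw": [-0.05, -0.05, -0.05]}}

```text
clock: 18.48
position: [0.631, -0.0975, 0.0558]
tcp_rot: [-1.472, -0.653, 0.652]
contact_force: [4.7, -4.9, 1.5]
finger_gap: 0.474
```

Run:
```python
from h import *
st()
```

```text
t 18.48 p [ 0.631  -0.0975  0.0558] F [ 4.7 -4.9  1.5] gap 0.474 zang 2.4061 down [ 0.    -1.    -0.001] q6 -0.83
```

Call:
{"method": "arm_command", "body": {"dr": [[0, 0, 0], [0, 0, 0], [0, 0, 0]], "translation": [[0, 0, 0.0004], [0, 0, 0.0008], [0, 0, 0.0008]], "jaw": [-0.05, -0.05, -0.05]}}

```text
clock: 18.85
position: [0.6308, -0.0974, 0.0559]
tcp_rot: [-1.472, -0.654, 0.652]
contact_force: [5.6, -5.7, -0.4]
finger_gap: 0.473
```

Stalled at about 8 N. I'll check the beam line before moving on.

Run:
```python
from h import *
st()
t=bot.snapshot("top")[:,:,::-1]; s=bot.snapshot("side")[:,:,::-1]
cv2.imwrite("pics/top7.png",t)
a=cv2.resize(t[170:250,235:305],(420,480),interpolation=cv2.INTER_CUBIC)
b=cv2.resize(s[165:225,225:285],(360,360),interpolation=cv2.INTER_CUBIC)
o=np.zeros((480,790,3),np.uint8);o[:,:420]=a;o[:360,430:]=b
d=np.array([.1819,-.1647])/.2454;home=np.array([.4362,.0786])
for k in(-.044,0,.06,.12,.2):
    for l in(-.01,.01):
        P=np.r_[home+k*d+l*np.array([-d[1],d[0]]),.051]
        x=((proj("top",P)[0]-[235,170]+.5)*6-.5); 
        if 0<x[0]<420: cv2.circle(o,tuple(int(v) for v in x),2,(0,0,255),-1)
        x=((proj("side",P)[0]-[225,165]+.5)*6-.5)
        if 0<x[0]<355 and 0<x[1]<360: cv2.circle(o,(int(x[0])+430,int(x[1])),2,(0,0,255),-1)
cv2.imwrite("pics/c7.png",o)
```

```text
t 18.85 p [ 0.6308 -0.0974  0.0559] F [ 5.6 -5.7 -0.4] gap 0.473 zang 2.4061 down [ 0.    -1.    -0.002] q6 -0.83
```

View pics/c7.png

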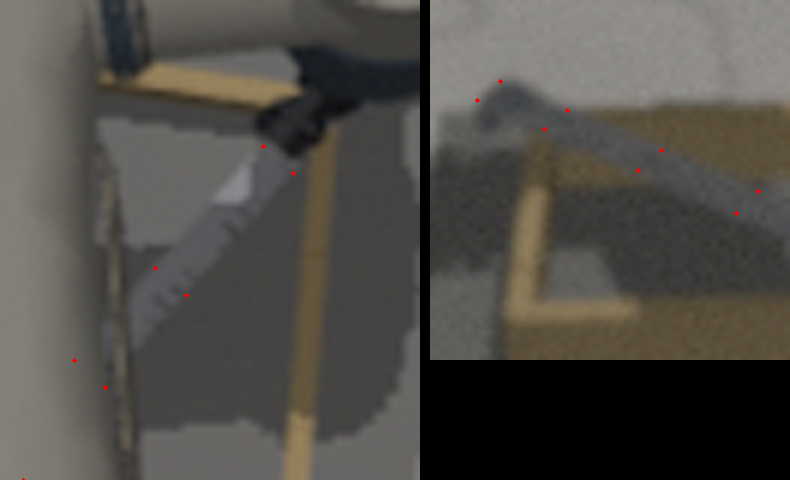

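The overlay shows the beam on the predicted line from above, around (170,280). The hook end in the side view matches home once that view's known 1.5 px bias is removed. The push force also went from about 1.3 N (rule sliding) to about 3 N (slide moving with the peg seated) before the stall. The second diagonal is about 16 mm shorter, so the first is the longer. Next I open the slide for the return.

Call:
{"method": "arm_command", "body": {"dr": [[0, 0, 0], [0, 0, 0], [0, 0, 0]], "translation": [[0, 0, -0.0025], [0, 0, -0.0048], [0, 0, -0.0048]], "jaw": [-0.05, -0.05, -0.05]}}

```text
clock: 19.32
position: [0.6327, -0.0994, 0.055]
tcp_rot: [-1.469, -0.651, 0.653]
contact_force: [-0.3, 0.5, -1.3]
finger_gap: 0.475
```

Run:
```python
from h import *
st([.6308,-.0974,.0558])
```

```text
t 19.32 p [ 0.6327 -0.0994  0.055 ] F [-0.3  0.5 -1.3] gap 0.475 zang 2.4059 down [-0.001 -1.     0.002] q6 -0.82
 shift [ 0.0002 -0.0007  0.0028]
```

Call:
{"method": "arm_command", "body": {"dr": [[0, 0, 0], [0, 0, 0], [0, 0, 0], [0, 0, 0], [0, 0, 0]], "translation": [[0, 0, -0.0015], [0, 0, -0.0015], [0, 0, -0.0015], [0, 0, -0.0015], [0, 0, -0.0015]], "jaw": [-0.05, -0.05, -0.3, -0.6, -0.6]}}

```text
clock: 19.95
position: [0.6344, -0.1007, 0.0558]
tcp_rot: [-1.47, -0.653, 0.653]
contact_force: [-0.6, 0.8, 1.8]
finger_gap: 0.412
```

Call:
{"method": "arm_command", "body": {"dr": [[0, 0, 0], [0, 0, 0], [0, 0, 0], [0, 0, 0], [0, 0, 0]], "translation": [[0, 0, -0.002], [0, 0, -0.004], [0, 0, -0.006], [0, 0, -0.008], [0, 0, -0.01]], "jaw": [-0.6, -0.6, -0.6, -0.6, -0.6]}}

```text
clock: 20.58
position: [0.6421, -0.1076, 0.0557]
tcp_rot: [-1.471, -0.653, 0.653]
contact_force: [-2.2, -0.2, 2.4]
finger_gap: 0.41
```

Call:
{"method": "arm_command", "body": {"dr": [[0, 0, 0], [0, 0, 0], [0, 0, 0], [0, 0, 0], [0, 0, 0]], "translation": [[0, 0, -0.0015], [0, 0, -0.003], [0, 0, -0.0045], [0, 0, -0.006], [0, 0, -0.0075]], "jaw": [-0.6, -0.6, -0.6, -0.6, -0.6]}}

```text
clock: 21.2
position: [0.6474, -0.1124, 0.0557]
tcp_rot: [-1.47, -0.652, 0.653]
contact_force: [-2.9, 2.5, 4.1]
finger_gap: 0.414
```

Run:
```python
from h import *
st([.6308,-.0974,.0558])
```

```text
t 21.2 p [ 0.6474 -0.1124  0.0557] F [-2.9  2.5  4.1] gap 0.414 zang 2.4061 down [-0. -1.  0.] q6 -0.8
 shift [-0.     -0.0001  0.0224]
```

Call:
{"method": "arm_command", "body": {"dr": [[0, 0, 0], [0, 0, 0], [0, 0, 0], [0, 0, 0], [0, 0, 0]], "translation": [[0, 0, -0.0015], [0, 0, -0.003], [0, 0, -0.0045], [0, 0, -0.006], [0, 0, -0.0075]], "jaw": [-0.6, -0.6, -0.6, -0.6, -0.6]}}

```text
clock: 21.82
position: [0.6532, -0.1176, 0.0557]
tcp_rot: [-1.471, -0.653, 0.652]
contact_force: [-3.1, 2.1, 4.7]
finger_gap: 0.412
```

Call:
{"method": "arm_command", "body": {"dr": [[0, 0, 0], [0, 0, 0], [0, 0, 0], [0, 0, 0], [0, 0, 0]], "translation": [[0, 0, -0.002], [0, 0, -0.004], [0, 0, -0.006], [0, 0, -0.008], [0, 0, -0.01]], "jaw": [-0.6, -0.6, -0.6, -0.6, -0.6]}}

```text
clock: 22.45
position: [0.6606, -0.1243, 0.0557]
tcp_rot: [-1.47, -0.653, 0.653]
contact_force: [-2.1, 1.8, 4.0]
finger_gap: 0.407
```

Call:
{"method": "arm_command", "body": {"dr": [[0, 0, 0], [0, 0, 0], [0, 0, 0], [0, 0, 0], [0, 0, 0]], "translation": [[0, 0, -0.002], [0, 0, -0.004], [0, 0, -0.006], [0, 0, -0.008], [0, 0, -0.01]], "jaw": [-0.6, -0.6, -0.6, -0.6, -0.6]}}

```text
clock: 23.08
position: [0.668, -0.131, 0.0557]
tcp_rot: [-1.47, -0.653, 0.653]
contact_force: [-2.5, 3.1, 4.1]
finger_gap: 0.417
```

Run:
```python
from h import *
st([.6308,-.0974,.0558])
```

```text
t 23.07 p [ 0.668  -0.131   0.0557] F [-2.5  3.1  4.1] gap 0.417 zang 2.4061 down [ 0. -1.  0.] q6 -0.77
 shift [-0.0001 -0.0001  0.0501]
```

The lip caught about 18 mm from home, which confirms the peg had been seated, and the slide is now at about 41 mm. Next I ease the rule off the lip, lift and swing back.

Call:
{"method": "arm_command", "body": {"dr": [[0, 0, 0], [0, 0, 0], [0, 0, 0], [0, 0, 0], [0, 0, 0]], "translation": [[0, 0, 0.002], [0, 0, 0.004], [0, 0, 0.006], [0, 0, 0.008], [0, 0, 0.009]], "jaw": [-0.6, -0.6, -0.6, -0.6, -0.6]}}

```text
clock: 23.7
position: [0.6612, -0.1248, 0.0558]
tcp_rot: [-1.471, -0.653, 0.652]
contact_force: [1.2, -1.0, 2.1]
finger_gap: 0.408
```

Call:
{"method": "arm_command", "body": {"dr": [[0, 0, 0], [0, 0, 0], [0, 0, 0], [0, 0, 0], [0, 0, 0]], "translation": [[0, -0.005, 0], [0, -0.015, 0], [0, -0.03, 0], [0, -0.045, 0], [0, -0.06, 0]], "jaw": [-0.6, -0.6, -0.6, -0.6, -0.6]}}

```text
clock: 24.32
position: [0.6614, -0.1249, 0.1172]
tcp_rot: [-1.471, -0.653, 0.652]
contact_force: [1.1, -0.4, -3.5]
finger_gap: 0.412
```

Run:
```python
from h import *
st([.6826,.0922,.1157],.4945-np.pi)
```

```text
t 24.32 p [ 0.6614 -0.1249  0.1172] F [ 1.1 -0.4 -3.5] gap 0.412 zang 2.4061 down [ 0.001 -1.    -0.001] q6 -0.78
 shift [0.1752 0.0015 0.13  ]
 dr.y -1.23
```

Call:
{"method": "arm_command", "body": {"dr": [[0, -0.08, 0], [0, -0.2, 0], [0, -0.34, 0], [0, -0.48, 0], [0, -0.61, 0]], "translation": [[0.015, 0, 0.011], [0.033, 0, 0.024], [0.051, 0, 0.038], [0.07, 0, 0.052], [0.088, 0, 0.065]], "jaw": [-0.6, -0.6, -0.6, -0.6, -0.6]}}

```text
clock: 24.95
position: [0.6723, -0.0151, 0.1166]
tcp_rot: [-1.264, -1.12, 1.119]
contact_force: [-0.3, -0.4, -3.6]
finger_gap: 0.412
```

Run:
```python
from h import *
st([.6826,.0922,.0957],.4945-np.pi)
```

```text
t 24.95 p [ 0.6723 -0.0151  0.1166] F [-0.3 -0.4 -3.6] gap 0.412 zang 3.0206 down [ 0.    -1.    -0.001] q6 -0.33
 shift [0.1077 0.021  0.0028]
 dr.y -0.6155
```

Call:
{"method": "arm_command", "body": {"dr": [[0, -0.14, 0], [0, -0.28, 0], [0, -0.42, 0], [0, -0.55, 0], [0, -0.61, 0]], "translation": [[0.024, 0, 0.001], [0.048, 0, 0.001], [0.072, 0.005, 0.002], [0.095, 0.012, 0.0025], [0.107, 0.018, 0.003]], "jaw": [-0.6, -0.6, -0.6, -0.6, -0.6]}}

```text
clock: 25.58
position: [0.6826, 0.092, 0.0982]
tcp_rot: [-0.937, -1.56, 1.558]
contact_force: [0.4, 0.2, -3.0]
finger_gap: 0.41
```

Call:
{"method": "arm_command", "body": {"dr": [[0, 0, 0], [0, 0, 0]], "translation": [[0, 0, 0], [0, 0, 0]], "jaw": [-0.6, -0.6]}}

```text
clock: 25.82
position: [0.6827, 0.0901, 0.0985]
tcp_rot: [-0.941, -1.556, 1.555]
contact_force: [-0.4, -0.1, -1.2]
finger_gap: 0.411
```

```bash
cat > beam.py <<'E'
from h import *
# beam line from top view at given beam-top height; offsets of home and corner from it
import sys
z=float(sys.argv[1]); t=bot.snapshot("top")[:,:,::-1]; cv2.imwrite(f"pics/{sys.argv[2]}.png",t)
hsv=cv2.cvtColor(t,cv2.COLOR_BGR2HSV); g=hsv[:,:,2];P=[]
d0=np.array([.8802,.4746])
h=np.array([.4149,-.0505])
for k in np.arange(.03,.17,.003):
    c=proj("top",np.r_[h+k*d0,z])[0]; y=int(round(c[1])); xc=int(round(c[0]))
    l=(g[y,xc-8:xc+9]>115)&(hsv[y,xc-8:xc+9,1]<60)
    if 3<l.sum()<14:P.append((xc-8+np.nonzero(l)[0].mean(),y))
B=cast("top",np.array(P),z)[:,:2]; v=cv2.fitLine(B.astype(np.float32),cv2.DIST_HUBER,0,1e-4,1e-4).ravel()
n=np.array([-v[1],v[0]]);print("n",len(P),"ang",np.arctan2(v[1],v[0]).round(4))
for k,p in(("peghome",h),("FLout",(.6453,.0737)),("tcp",bot.observe()["position"][:2])): print(k,"left of beam by",((np.array(p)-v[2:])@n).round(4))
E
python3 - <<'E'
from h import *
st([.6826,.0922,.0745],.4945-np.pi)
E
python3 beam.py .0944 top8
```

```text
t 25.82 p [0.6827 0.0901 0.0985] F [-0.4 -0.1 -1.2] gap 0.411 zang -2.6585 down [-0.    -1.    -0.001] q6 0.13
 shift [ 0.0019  0.024  -0.0009]
 dr.y -0.0114
n 47 ang 0.4798
peghome left of beam by -0.0021
FLout left of beam by 0.0017
tcp left of beam by -0.0012
```

Call:
{"method": "arm_command", "body": {"dr": [[0, -0.007, 0], [0, -0.0147, 0], [0, -0.0147, 0], [0, -0.0147, 0], [0, -0.0147, 0]], "translation": [[0.001, 0.006, -0.001], [0.002, 0.012, -0.001], [0.002, 0.018, -0.001], [0.002, 0.024, -0.001], [0.002, 0.024, -0.001]], "jaw": [-0.6, -0.6, -0.6, -0.6, -0.6]}}

```text
clock: 26.5
position: [0.682, 0.0926, 0.0728]
tcp_rot: [-0.929, -1.565, 1.567]
contact_force: [-0.3, -0.4, -3.0]
finger_gap: 0.412
```

```bash
python3 - <<'E'
from h import *
st([.6826,.0922,.0555],.4978-np.pi)
E
python3 beam.py .0704 top9
python3 - <<'E'
from h import *
t=cv2.imread("pics/top9.png")
a=cv2.resize(t[225:285,250:310],(480,480),interpolation=cv2.INTER_CUBIC)
h=np.array([.4149,-.0505]);d=np.array([.8802,.4746])
for k in(-.044+.009,.009):
  for l in(-.015,0,.015):
    x=(proj("top",np.r_[h+k*d+l*np.array([-d[1],d[0]]),.0704])[0]-[250,225]+.5)*8-.5
    cv2.circle(a,tuple(int(v) for v in x),2,(0,0,255),-1)
cv2.imwrite("pics/c9.png",a)
E
```

```text
t 26.5 p [0.682  0.0926 0.0728] F [-0.3 -0.4 -3. ] gap 0.412 zang -2.6426 down [ 0.    -1.     0.001] q6 0.14
 shift [-0.0007  0.0173 -0.0004]
 dr.y 0.0012
n 47 ang 0.4962
peghome left of beam by 0.0003
FLout left of beam by -0.0002
tcp left of beam by -0.0011
```

Alignment is within 0.3 mm. Next I lower gently.

Call:
{"method": "arm_command", "body": {"dr": [[0, 0, 0], [0, 0, 0], [0, 0, 0], [0, 0, 0], [0, 0, 0]], "translation": [[0, 0.004, 0], [0, 0.008, 0], [0, 0.011, 0], [0, 0.013, 0], [0, 0.014, 0]], "jaw": [-0.6, -0.6, -0.6, -0.6, -0.6]}}

```text
clock: 27.18
position: [0.6824, 0.0927, 0.0595]
tcp_rot: [-0.93, -1.567, 1.567]
contact_force: [-1.1, 0.2, -3.0]
finger_gap: 0.412
```

Call:
{"method": "arm_command", "body": {"dr": [[0, 0, 0], [0, 0, 0], [0, 0, 0], [0, 0, 0]], "translation": [[0, 0.001, 0], [0, 0.002, 0], [0, 0.003, 0], [0, 0.003, 0]], "jaw": [-0.6, -0.6, -0.6, -0.6]}}

```text
clock: 27.68
position: [0.6824, 0.0927, 0.0566]
tcp_rot: [-0.93, -1.566, 1.567]
contact_force: [0.2, 0.1, -1.7]
finger_gap: 0.412
```

```bash
python3 - <<'E'
from h import *
st()
E
python3 beam.py .051 top10
```

```text
t 27.68 p [0.6824 0.0927 0.0566] F [ 0.2  0.1 -1.7] gap 0.412 zang -2.6424 down [-0. -1.  0.] q6 0.14
n 47 ang 0.5
peghome left of beam by 0.0006
FLout left of beam by -0.0009
tcp left of beam by -0.002
```

Call:
{"method": "arm_command", "body": {"dr": [[0, 0, 0], [0, 0, 0], [0, 0, 0], [0, 0, 0], [0, 0, 0]], "translation": [[0, 0.0008, 0], [0, 0.0008, 0], [0, 0.0008, 0], [0, 0.0008, 0], [0, 0.0008, 0]], "jaw": [-0.6, -0.6, -0.2, -0.05, -0.05]}}

```text
clock: 28.35
position: [0.6827, 0.0927, 0.0564]
tcp_rot: [-0.931, -1.567, 1.567]
contact_force: [-0.0, 0.1, 0.1]
finger_gap: 0.475
```

Call:
{"method": "arm_command", "body": {"dr": [[0, 0, 0], [0, 0, 0], [0, 0, 0], [0, 0, 0], [0, 0, 0]], "translation": [[0, 0, 0.002], [0, 0, 0.004], [0, 0, 0.006], [0, 0, 0.008], [0, 0, 0.01]], "jaw": [-0.05, -0.05, -0.05, -0.05, -0.05]}}

```text
clock: 28.98
position: [0.6737, 0.0879, 0.0561]
tcp_rot: [-0.931, -1.567, 1.566]
contact_force: [1.5, 0.3, 0.2]
finger_gap: 0.475
```

Call:
{"method": "arm_command", "body": {"dr": [[0, 0, 0], [0, 0, 0], [0, 0, 0], [0, 0, 0], [0, 0, 0]], "translation": [[0, 0, 0.0015], [0, 0, 0.003], [0, 0, 0.0045], [0, 0, 0.006], [0, 0, 0.0075]], "jaw": [-0.05, -0.05, -0.05, -0.05, -0.05]}}

```text
clock: 29.6
position: [0.6672, 0.0844, 0.0561]
tcp_rot: [-0.931, -1.567, 1.566]
contact_force: [3.1, 1.2, 1.0]
finger_gap: 0.475
```

```bash
python3 - <<'E'
from h import *
st([.6609,.0798,.0558])
E
python3 beam.py .051 top11
```

```text
t 29.6 p [0.6672 0.0844 0.0561] F [3.1 1.2 1. ] gap 0.475 zang -2.6423 down [-0.    -1.    -0.001] q6 0.14
 shift [-0.001   0.0003  0.0077]
n 47 ang 0.5031
peghome left of beam by 0.0005
FLout left of beam by -0.0018
tcp left of beam by -0.003
```

Call:
{"method": "arm_command", "body": {"dr": [[0, 0, 0], [0, 0, 0], [0, 0, 0], [0, 0, 0]], "translation": [[0, 0, 0.001], [0, 0, 0.002], [0, 0, 0.003], [0, 0, 0.004]], "jaw": [-0.05, -0.05, -0.05, -0.05]}}

```text
clock: 30.15
position: [0.6637, 0.0824, 0.056]
tcp_rot: [-0.93, -1.567, 1.567]
contact_force: [3.0, 1.1, 1.2]
finger_gap: 0.475
```

Call:
{"method": "arm_command", "body": {"dr": [[0, 0, 0], [0, 0, 0], [0, 0, 0]], "translation": [[0, 0, 0.0006], [0, 0, 0.0012], [0, 0, 0.0018]], "jaw": [-0.05, -0.05, -0.05]}}

```text
clock: 30.52
position: [0.662, 0.0816, 0.0559]
tcp_rot: [-0.93, -1.567, 1.567]
contact_force: [2.5, 2.2, 1.2]
finger_gap: 0.478
```

Run:
```python
from h import *
st([.6609,.0798,.0558])
```

```text
t 30.52 p [0.662  0.0816 0.0559] F [2.5 2.2 1.2] gap 0.478 zang -2.6424 down [-0. -1. -0.] q6 0.14
 shift [-0.001   0.0001  0.0018]
```

Call:
{"method": "arm_command", "body": {"dr": [[0, 0, 0], [0, 0, 0], [0, 0, 0]], "translation": [[0, 0, 0.0005], [0, 0, 0.001], [0, 0, 0.0014]], "jaw": [-0.05, -0.05, -0.05]}}

```text
clock: 30.9
position: [0.6609, 0.081, 0.0559]
tcp_rot: [-0.93, -1.567, 1.566]
contact_force: [3.9, 1.2, 1.5]
finger_gap: 0.475
```

Call:
{"method": "arm_command", "body": {"dr": [[0, 0, 0], [0, 0, 0], [0, 0, 0]], "translation": [[0, 0, 0.0004], [0, 0, 0.0008], [0, 0, 0.0008]], "jaw": [-0.05, -0.05, -0.05]}}

```text
clock: 31.28
position: [0.6607, 0.0809, 0.056]
tcp_rot: [-0.931, -1.568, 1.566]
contact_force: [5.0, 2.4, 0.4]
finger_gap: 0.473
```

Run:
```python
from h import *
st([.6609,.0798,.0558])
```

```text
t 31.27 p [0.6607 0.0809 0.056 ] F [5.  2.4 0.4] gap 0.473 zang -2.6423 down [-0.    -1.    -0.001] q6 0.14
 shift [-0.0011  0.0002  0.0003]
```

Call:
{"method": "arm_command", "body": {"dr": [[0, 0, 0], [0, 0, 0], [0, 0, 0], [0, 0, 0]], "translation": [[0, 0, 0.0005], [0, 0, 0.001], [0, 0, 0.0012], [0, 0, 0.0012]], "jaw": [-0.05, -0.05, -0.05, -0.05]}}

```text
clock: 31.78
position: [0.6605, 0.0808, 0.0561]
tcp_rot: [-0.932, -1.57, 1.565]
contact_force: [7.6, 3.2, -0.6]
finger_gap: 0.475
```

```bash
python3 - <<'E'
from h import *
st([.6609,.0798,.0558])
E
python3 beam.py .051 top12
```

```text
t 31.77 p [0.6605 0.0808 0.0561] F [ 7.6  3.2 -0.6] gap 0.475 zang -2.6422 down [-0.    -1.    -0.003] q6 0.14
 shift [-0.0011  0.0003  0.0001]
n 47 ang 0.4975
peghome left of beam by 0.0
FLout left of beam by -0.0008
tcp left of beam by -0.0018
```

It stalled again at 8.2 N, at the same TCP distance as the first time to within 0.1 mm. Next I centre, open, lift clear and look.

Call:
{"method": "arm_command", "body": {"dr": [[0, 0, 0], [0, 0, 0], [0, 0, 0], [0, 0, 0], [0, 0, 0]], "translation": [[0, 0, -0.0025], [0, 0, -0.005], [0, 0, -0.005], [0, 0, -0.005], [0, 0, -0.005]], "jaw": [-0.05, -0.05, 0.2, 0.4, 0.6]}}

```text
clock: 32.45
position: [0.6631, 0.0822, 0.0558]
tcp_rot: [-0.93, -1.566, 1.567]
contact_force: [-0.1, -0.1, 0.5]
finger_gap: 0.799
```

Call:
{"method": "arm_command", "body": {"dr": [[0, 0, 0], [0, 0, 0], [0, 0, 0], [0, 0, 0], [0, 0, 0]], "translation": [[0, 0, 0], [0, -0.01, 0], [0, -0.03, 0], [0, -0.06, 0], [0, -0.1, 0]], "jaw": [0.6, 0.6, 0.6, 0.6, 0.6]}}

```text
clock: 33.08
position: [0.6629, 0.0822, 0.1569]
tcp_rot: [-0.929, -1.566, 1.567]
contact_force: [0.1, 0.3, 0.4]
finger_gap: 0.803
```

Call:
{"method": "arm_command", "body": {"dr": [[0, 0, 0], [0, 0, 0], [0, 0, 0], [0, 0, 0], [0, 0, 0]], "translation": [[0.03, -0.03, 0], [0.07, -0.06, 0], [0.11, -0.08, 0.01], [0.15, -0.08, 0.02], [0.19, -0.08, 0.03]], "jaw": [0.6, 0.6, 0.6, 0.6, 0.6]}}

```text
clock: 33.7
position: [0.5452, 0.2357, 0.2372]
tcp_rot: [-0.931, -1.568, 1.565]
contact_force: [0.3, 0.2, -0.4]
finger_gap: 0.805
```

```bash
python3 - <<'E'
from h import *
st()
s=bot.snapshot("side")[:,:,::-1];t=bot.snapshot("top")[:,:,::-1]
o=np.hstack([cv2.resize(t[145:285,210:310],(400,560),interpolation=cv2.INTER_CUBIC),cv2.resize(s[140:280,230:330],(400,560),interpolation=cv2.INTER_CUBIC)])
cv2.imwrite("pics/f.png",o)
E
python3 beam.py .051 top13
```

```text
t 33.7 p [0.5452 0.2357 0.2372] F [ 0.3  0.2 -0.4] gap 0.805 zang -2.6424 down [ 0.    -1.    -0.002] q6 -0.17
n 47 ang 0.5012
peghome left of beam by 0.0003
FLout left of beam by -0.0015
tcp left of beam by 0.1891
```

View pics/f.png

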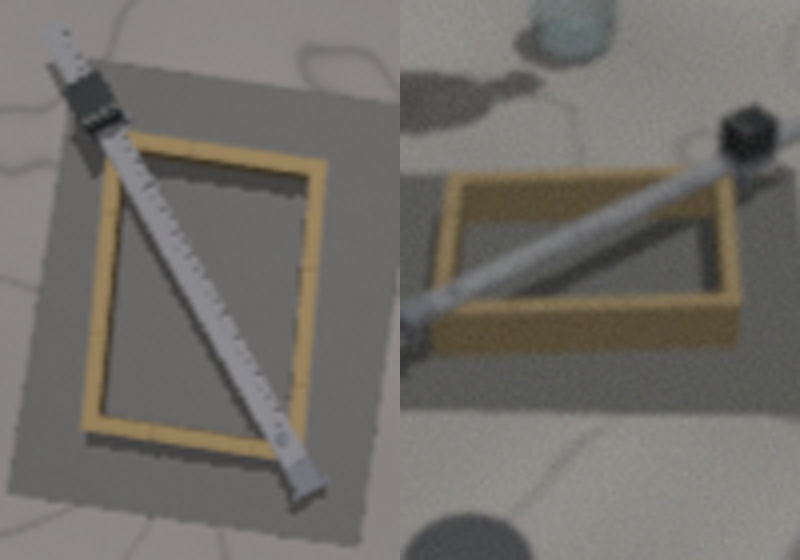

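The final picture shows the rule flat across near-right to far-left. The jaw block is at the far-left corner (95,105 in the top half of the picture), the hook is at the near-right corner (300,475), and the gripper is clear.

```bash
python3 -c "
from cell import bot
print(bot.hand_in())"
```

```text
the job is handed in; nothing more can be done
None
```

I closed the rule on both diagonals in the order asked. I left it set and let go of it across the longer one, near-right to far-left, and handed the job in at about 34 s of the 72 s.

| Diagonal | Peg axis to jaw face | Final push on the slide |
|---|---|---|
| Near-right to far-left (first, and final setting) | about 262.7 mm | 8.4 N, then 8.2 N at the final setting |
| Near-left to far-right (second) | about 16 mm less | 8.0 N |

- **Out of square:** the 16 mm difference agrees with the lean of about 0.065 rad seen from above, so the choice of the longer diagonal was clear.
- **Forces:** the slide takes about 3 N of each push, so the jaw pressed its corner with roughly 5 N. No wrist reading suggested a press near 25 N on the rim, though I only had readings at the end of each move.
- **Final setting:** the jaw stopped within about 0.1 mm of where it stopped the first time. After letting go, the beam line passes within 0.3 mm of the peg's home point and 1.5 mm of the far corner.
- **Second diagonal:** the arm hid the peg end from above. I judged the peg home from the side view, from the push rising from about 1.3 N to 3 N before the stop, and from the lip catching about 18 mm out. The side view read about 1.5 px off for both the rim and the rule, so I compared the two with each other.
- **Other things:** I never went near the bowl or the pusher. The ramekin looks unmoved in the last picture, but I did not re-measure any of the three.

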